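# Put away the sampler parts after servicing

## Task

The sampler has been serviced: put its parts away where each belongs. Both flat rings go into the ring tube as one flat column, the one with the narrow hole underneath and the one with the wide hole on top; the hexagonal nut goes into the round dish; the slim vial stands upright in the narrow bay of the rack and the squat jar upright in its wide bay. Let go of everything, and leave the beaker standing where it is.

Things in the scene. Friction and masses are not known exactly. Their poses are not given: they have to be found in the camera images.
- ring_narrow_c (a point): Plain flat steel ring, outside diameter 40 mm, 12 mm thick, with the NARROW hole (12 mm diameter). Lies flat on the bench. Point: centre of the ring, half-way up (6 mm above its underside); z is the ring's axis. 90 g or so.
- ring_wide_c (a point): Plain flat steel ring, outside diameter 40 mm, 12 mm thick, with the WIDE hole (27 mm diameter). Lies flat on the bench. Point: centre of the ring, half-way up (6 mm above its underside); z is the ring's axis. 60 g or so.
- nut_c (a point): Hexagonal steel union nut lying flat, 32 mm across flats (37 mm across corners), 22 mm high, with a 16 mm through hole. Point: its centre, half-way up (11 mm above its underside); z is up, its x axis points square out of one flat (the other flats follow every 60 degrees).
- vial_c (a point): Slim sample vial standing upright: amber glass, 28 mm diameter, 62 mm high including a white cap (the top 18 mm, 27 mm diameter). Point: its centre, half-way up (31 mm above its underside); z is its axis. About 45 g.
- jar_c (a point): Squat sample jar standing upright: amber glass, 46 mm diameter, 50 mm high including a white cap (the top 16 mm, 45 mm diameter). Point: its centre, half-way up (25 mm above its underside); z is its axis. About 90 g.
- tube: Ring tube: short white slippery (PTFE) tube standing upright, fixed to the bench, closed at the bottom and open at the top, 40 mm high. Inside diameter 46 mm, its floor 4 mm above the bench, so it is 36 mm deep; the top 10 mm flare evenly to 52 mm inside, 60 mm outside, as a lead-in (below it the outside is 54 mm). Two rings lie in it as one column 24 mm high. Origin: centre of its underside on the bench; z up.
- dish: Shallow round steel dish, fixed to the bench, 20 mm high; inside diameter 84 mm at the floor and 98 mm at the rim (outside 104 mm at the rim), floor 4 mm above the bench. Origin: centre of its underside on the bench; z up.
- rack: Low aluminium rack with two open bays side by side, fixed to the bench; outside 70 mm along its x, 118 mm along its y, walls 4 mm thick and 18 mm high, floor 4 mm thick. Narrow bay (44 mm along y, 62 mm along x): centre at y = +33 mm, x = 0. Wide bay (62 mm by 62 mm): centre at y = -24 mm, x = 0. Origin: centre of its underside on the bench; z up. At yaw 0 its axes are the world's.
- beaker: Bystander, not to be moved away or knocked over: empty clear glass beaker standing among the things, 56 mm diameter at the rim, 62 mm high. Origin: centre of its underside; z is its axis.
Not all that is in view belongs to the job. Leave any green look-alike of the part that bears vial_c alone. Leave any pink look-alike of the part that bears ring_narrow_c alone.

How it is judged:
By the outcome, as a careful person would: the job done as asked, in the order asked, and still so for the second after the job is handed in, with the robot touching nothing.
It also fails if it takes over 128 s, if anything falls off the work surface, if the arm or the gripper's body presses on something with over 40 N, if the wrist force passes 120 N, or if a joint passes its speed limit or range.

## Robot

A 6-joint arm with a two-finger parallel gripper is mounted at the origin on the work surface. World frame = base frame: x ahead of the robot, y to its left, z up, the work surface at z = 0. Lengths are in m, angles in rad, forces in N, time in s.
With the tool pointing down it reaches from about 0.325 to 0.85 m from the base axis. Payload 15.5 kg.
Tool frame: the origin (TCP) lies midway between the tips of the shut fingers; the grasp point (between the pads) lies 19 mm behind it; x points along the fingers, y is the direction in which the jaws open and shut, and the axes are right-handed (so a half turn about x gives the same grasp; the last joint's range is limited). The gripper opens to 91 mm and grips with 3 to 60 N. Pads are 32 mm wide; open, the fingers measure 118 mm over their backs; the gripper's body (76 mm by 178 mm) begins 60 mm behind the grasp point.
Start: joints at [1.208, 0.494, 1.345, -0, 1.302, -0.096], TCP at [0.165, 0.603, 0.214] pointing down, gripper open.
Joint ranges: [-2.91, 2.91], [-0.82, 2.16], [0.22, 2.67], [-1.22, 4.37], [0.12, 2.79], [-3.08, 3.08]. Speed limits (rad/s): [1.89, 1.89, 2.57, 3.01, 3.01, 3.01].

## Interface

Orientations are given as a unit quaternion [x, y, z, w].
In Python, from bench import robot, viewer gives the robot as it stands. The module is installed in compiled form; this text tells all that it offers.
- The arm moves only by the shell command python3 -m crank 'ROWS' [FORCE]. ROWS is a JSON object of lists of equal length, an entry for each row: "fingers": the opening, from 0 (shut) to 1 (fully open); "translation": the shift along the world's x, y, z in mm, a list of three; "spin": the turn about the world's z in degrees. In form: {"fingers": [fingers, ...], "translation": [[x, y, z], ...], "spin": [spin, ...]}. A call has 1 to 20 rows; each row is the pose to reach, as a shift and turn from the pose commanded when the call began; what a row does not reach only later rows make up. A row lasts 1/8 s, in which the tool goes at most 62.5 mm and 10.7 degrees, less where a joint would pass 70% of its speed; a pose out of reach is approached as far as the arm can. A call with a gripper value outside its range is refused whole. The fingers move at their own pace and stop on an object; FORCE is the grip in N (left out, the last holds). Time passes only in rows, so rows that repeat a pose let the fingers close. It gives the time, the measured TCP pose, the force and the opening at its end, in the units of the state.
- robot.sense(): the state, without advancing time (a new reading comes with each control period).
- viewer.read_camera(name): name is "side" or "top"; returns a dict with "img" (480x640x3 uint8, red, green, blue), "fx", "fy", "cx", "cy" (pixels), "world_from_camera" (4x4, takes a point from camera to world coordinates). Camera axes: x right, y up, looking along -z (the intrinsics and any distortion apply to the point x, -y, -z); pixel columns grow to the right and rows downward; lengths in m; the calibration is good to about 2 mm. A picture is of the moment at which its call begins. There is no depth.
- robot.finish_job(): hands the job in, once; it reports no verdict.
The state is a dict: "clock": time; "joint_pos": joint angles; "dq": joint speeds; "tau": joint torques, N m; "tool_pos": TCP position; "tcp_rot": TCP orientation; "contact_force": force on the tool from outside, world axes, zero at the start; "wrist_torque": the same for the moment, N m; "width": finger opening in m.
Only numpy, scipy, OpenCV 4.12 (cv2) and the standard library are available. Lean on these libraries where they do the work, as an engineer would, in place of code of your own. Each camera call takes 0.05 s, during which the arm holds its last target.

## Working session

There is one attempt and no reset: what is moved stays moved. The work goes in short steps, Python scripts to look and compute and a shell command to move; the robot and the scene stay as the last step left them, time stands still between calls to the robot, and variables do not carry over. Pictures are saved under pics/ and viewed, and the job is handed in when it is done.

```bash
mkdir -p pics; python3 - <<'E'
from bench import robot, viewer
import cv2, numpy as np
print(robot.sense())
for n in("top","side"):
    c=viewer.read_camera(n); cv2.imwrite(f"pics/{n}0.png",c["img"][:,:,::-1])
    print({k:v for k,v in c.items() if k!="img"})
E
```

```text
{'clock': 0.0, 'joint_pos': array([ 1.20748307e+00,  4.94218875e-01,  1.34613586e+00,  2.15339420e-05,
        1.30247274e+00, -9.55005752e-02]), 'dq': array([-1.90062349e-04,  7.96471316e-06, -4.36264850e-04, -2.54818947e-04,
       -8.06924333e-04, -1.42193129e-03]), 'tau': array([ 4.01798927e-03, -8.78833151e+01, -3.81854796e+01,  7.10395142e-02,
        5.34022506e-02, -1.10921719e-04]), 'tool_pos': array([0.16524552, 0.60237064, 0.21331446]), 'tcp_rot': array([ 0.09398188,  0.70088274, -0.09482882,  0.70066989]), 'contact_force': array([-0.67899209, -0.75207319, -0.69385714]), 'wrist_torque': array([0.00998691, 0.02862314, 0.0188971 ]), 'width': 0.09120861642478098}
{'fx': 594.8045108614547, 'fy': 594.8045108614547, 'cx': 319.3059908820743, 'cy': 233.74099202824786, 'world_from_camera': array([[-2.90330556e-02,  9.85177863e-01, -1.69061115e-01,
         3.18031245e-01],
       [-9.99528825e-01, -3.02987037e-02, -4.91086444e-03,
         7.78659015e-04],
       [-9.96040755e-03,  1.68838880e-01,  9.85593335e-01,
         1.08961836e+00],
       [ 0.00000000e+00,  0.00000000e+00,  0.00000000e+00,
         1.00000000e+00]])}
{'fx': 575.4097452351332, 'fy': 575.4097452351332, 'cx': 322.3794623713037, 'cy': 243.79521303958538, 'world_from_camera': array([[ 0.82522376,  0.37610858, -0.42136455,  0.06515933],
       [-0.56480462,  0.54790701, -0.6170848 , -0.62147967],
       [-0.0012223 ,  0.74722168,  0.66457375,  0.71842566],
       [ 0.        ,  0.        ,  0.        ,  1.        ]])}
```

View pics/top0.png

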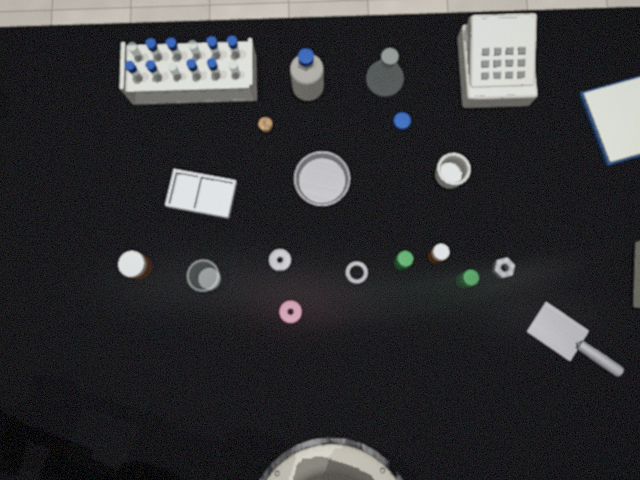

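View pics/side0.png

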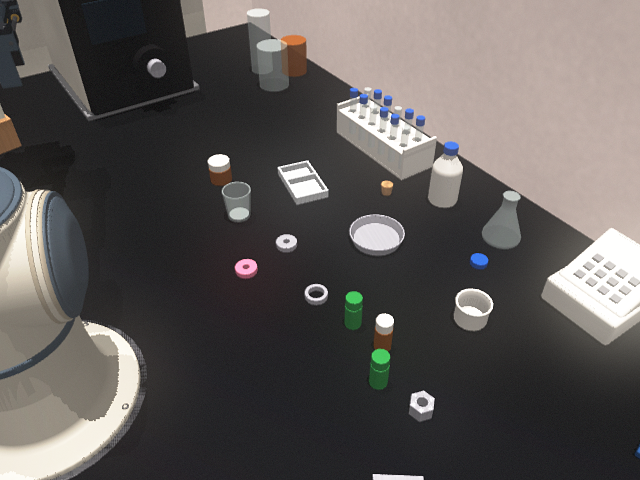

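The top view shows these items:
- **Rings:** narrow (280,260) and wide (357,272). The pink decoy is at (290,312).
- **Vials:** amber vial with white cap (440,252). The green decoys are at (404,260) and (470,278).
- **Other parts:** nut (504,267), jar (132,264) and beaker (204,276).
- **Fixtures:** tube (452,170), dish (322,179) and rack (200,193).

Possible mix-ups are pink ring vs narrow ring, narrow vs wide ring, green vials vs amber vial, and jar vs vial. Next I'll check close crops.

```bash
cat > h.py <<'E'
import cv2, numpy as np
from bench import robot, viewer
def cam(n):
    c=viewer.read_camera(n); return c
def px2w(c,u,v,z):
    T=c["world_from_camera"]; d=T[:3,:3]@np.array([(u-c["cx"])/c["fx"],-(v-c["cy"])/c["fy"],-1.0]); o=T[:3,3]
    return o+d*(z-o[2])/d[2]
def w2px(c,p):
    T=c["world_from_camera"]; q=T[:3,:3].T@(np.asarray(p,float)-T[:3,3])
    return np.array([c["cx"]+c["fx"]*q[0]/-q[2], c["cy"]-c["fy"]*q[1]/-q[2]])
def crop(c,u0,v0,u1,v1,s):
    return cv2.resize(c["img"][v0:v1,u0:u1,::-1],None,fx=s,fy=s,interpolation=cv2.INTER_CUBIC)
E
python3 - <<'E'
from h import *
c=cam("top"); s=cam("side")
a=crop(c,110,140,310,330,4); cv2.imwrite("pics/a.png",a[:600])
cv2.imwrite("pics/b.png",crop(c,340,140,530,290,4))
cv2.imwrite("pics/s1.png",crop(s,190,140,390,290,4))
cv2.imwrite("pics/s2.png",crop(s,300,270,500,420,4))
E
```

```text
(no output)
```

View pics/a.png

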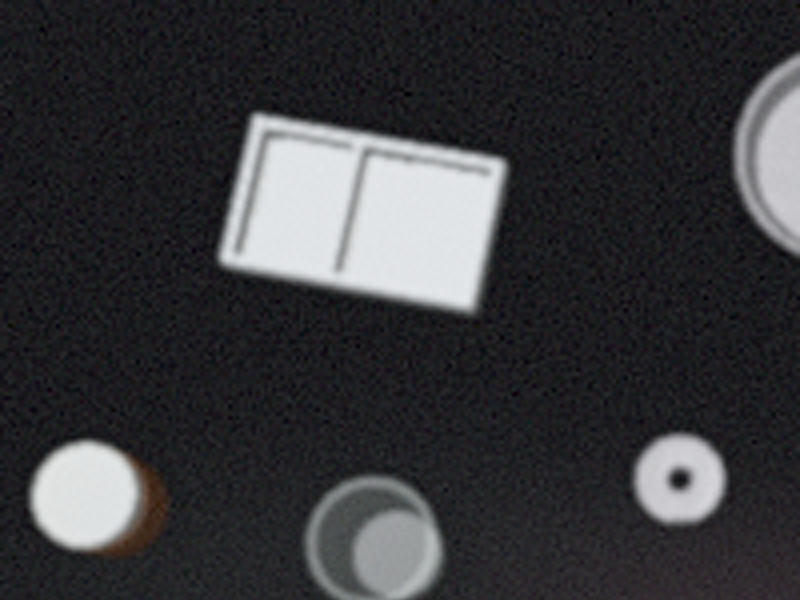

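View pics/b.png

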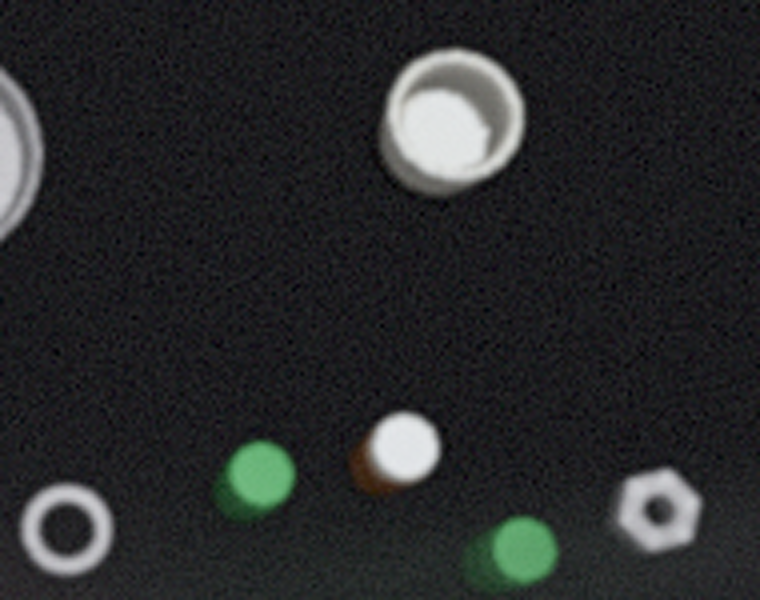

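View pics/s1.png

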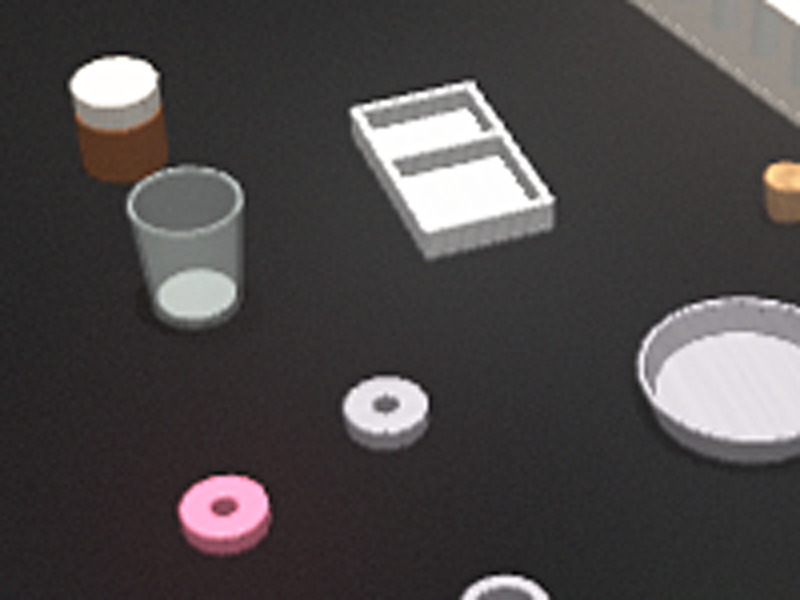

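View pics/s2.png

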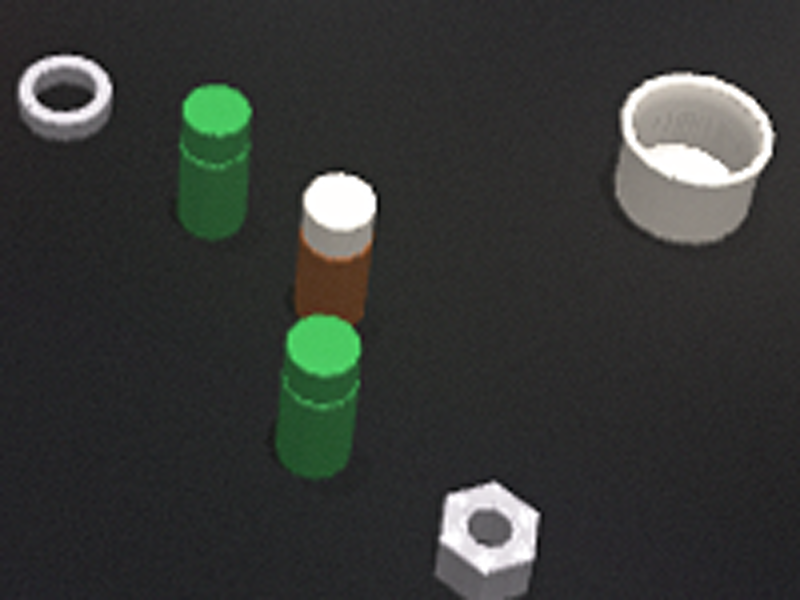

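The narrow steel ring (280,260) has a small hole and isn't pink. The wide ring is at (357,272). The amber vial (440,252) sits between the two green ones, with the nut at (504,267). Now I'll triangulate.

```bash
cat > m.py <<'E'
from h import *
c=cam("top"); s=cam("side")
A=lambda x,y:(110+x/4-.375,140+y/4-.375); B=lambda x,y:(340+x/4-.375,140+y/4-.375)
S1=lambda x,y:(190+x/4-.375,140+y/4-.375); S2=lambda x,y:(300+x/4-.375,270+y/4-.375)
L=dict(jar=(.05,A(86,495),S1(115,81)),narrow=(.012,A(680,478),S1(386,405)),beaker=(.062,A(374,542),S1(186,202)),
 tube=(.040,B(455,116),S2(697,128)),vial=(.062,B(405,447),S2(340,201)),g1=(.062,B(261,475),S2(217,110)),g2=(.062,B(523,550),S2(323,345)),
 wide=(.012,B(67,529),S2(66,87)),nut=(.022,B(659,510),S2(490,525)),pink=(.012,(290,312),S1(225,506)),dish=(.020,(322,178.5),S1(748,370)))
for k,(z,t,q) in L.items(): print(k,(px2w(c,*t,z)*1e3).round(1)[:2],(px2w(s,*q,z)*1e3).round(1)[:2])
for p in[(253,114),(507,159),(476,312),(220,264)]: print("rackt",(px2w(c,*A(*p),.018)*1e3).round(1))
for p in[(351,112),(473,82),(553,202),(428,235)]: print("racks",(px2w(s,*S1(*p),.018)*1e3).round(1))
for p in [(665,467),(701,497),(695,537),(655,552),(618,525),(625,483)]: print("nut", (px2w(c,*B(*p),.022)*1e3).round(1))
E
python3 m.py
```

```text
jar [453.6 339.3] [458.8 340.3]
narrow [458.1  79.9] [462.1  79.3]
beaker [427.7 209.6] [432.4 209.5]
tube [ 610.8 -241.4] [ 616.  -242.6]
vial [ 456.7 -204.7] [ 461.4 -205.8]
g1 [ 446.3 -141.5] [ 451.3 -142.6]
g2 [ 410.3 -252.7] [ 414.6 -254.1]
wide [430.5 -59.1] [436.  -59.4]
nut [ 430.1 -324.8] [ 435.3 -325.2]
pink [361.8  63. ] [367.8  62. ]
dish [605.2  -1.9] [610.1  -3.3]
rackt [634.6 275.9  18. ]
rackt [609.1 157.3  18. ]
rackt [537. 172.  18.]
rackt [563.3 290.3  18. ]
racks [568.7 287.3  18. ]
racks [638.8 274.4  18. ]
racks [611.9 158.9  18. ]
racks [544.2 171.6  18. ]
nut [ 449.4 -329.1   22. ]
nut [ 435.3 -344.1   22. ]
nut [ 417.4 -339.9   22. ]
nut [ 411.2 -321.5   22. ]
nut [ 423.8 -305.9   22. ]
nut [ 442.7 -310.5   22. ]
```

Averaging the two cameras (their x readings differ by about 5 mm) gives, in mm:
- narrow ring (460,80)
- wide ring (433,-59)
- nut (433,-325)
- vial (459,-205)
- jar (456,340)
- tube (613,-242)
- dish (608,-3)
- rack centre (588,223.5), yaw -12°

I'll hover over the narrow ring and use the fingertips to resolve the camera disagreement.

```bash
python3 -m crank '{"fingers":[0.66,0.66,0.66,0.66,0.66,0.66,0.66,0.66,0.66,0.66,0.66,0.66,0.66,0.66,0.66,0.66,0.66,0.66],"translation":[[25,-44,0],[50,-88,0],[75,-132,0],[100,-176,0],[125,-220,0],[150,-264,0],[175,-308,0],[200,-352,0],[225,-396,0],[250,-440,0],[275,-484,0],[295,-522,0],[295,-522,-40],[295,-522,-80],[295,-522,-120],[295,-522,-150],[295,-522,-150],[295,-522,-150]],"spin":[-8,-16,-24,-32,-40,-48,-56,-64,-72,-80,-87,-87,-87,-87,-87,-87,-87,-87]}' 40
python3 - <<'E'
from h import *
c=cam("top"); s=cam("side"); r=robot.sense(); p=r["tool_pos"]; print(p,r["tcp_rot"],r["joint_pos"],r["width"])
for n,k in(("top",c),("side",s)):
    u,v=w2px(k,p).astype(int); print(n,w2px(k,p))
    cv2.imwrite(f"pics/c_{n}.png",crop(k,max(u-80,0),max(v-70,0),u+80,v+50,5))
E
```

```text
clock: 2.55
tool_pos: [0.4609, 0.0808, 0.0648]
tcp_rot: [0.551, 0.443, -0.551, 0.444]
contact_force: [-0.7, 0.2, 0.1]
width: 0.0603
[0.46120028 0.08079708 0.06513911] [ 0.55143404  0.44293138 -0.55024374  0.4438064 ] [ 4.57961936e-02  5.03307311e-01  1.88808833e+00 -6.10551243e-06
  7.48107768e-01  2.61156706e-01] 0.059986548082123795
top [276.78928884 253.49430564]
side [283.98081787 218.43639768]
```

View pics/c_top.png

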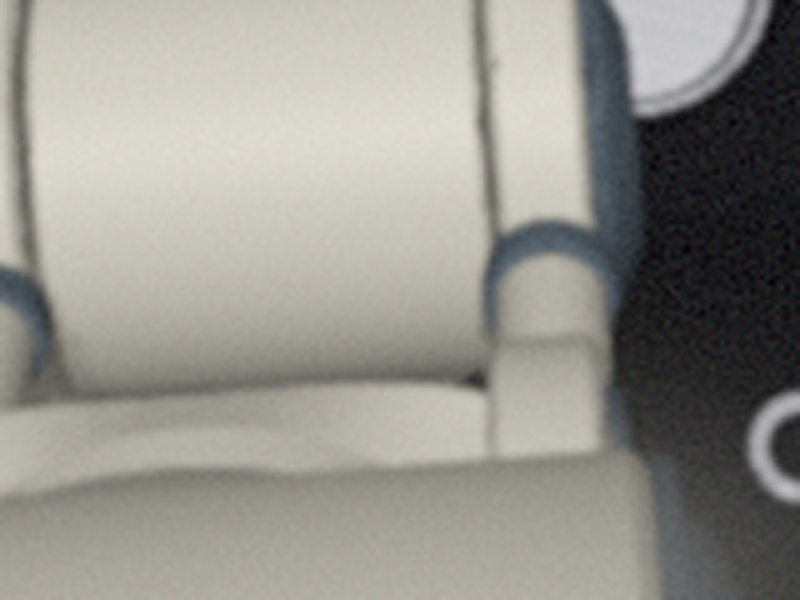

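View pics/c_side.png

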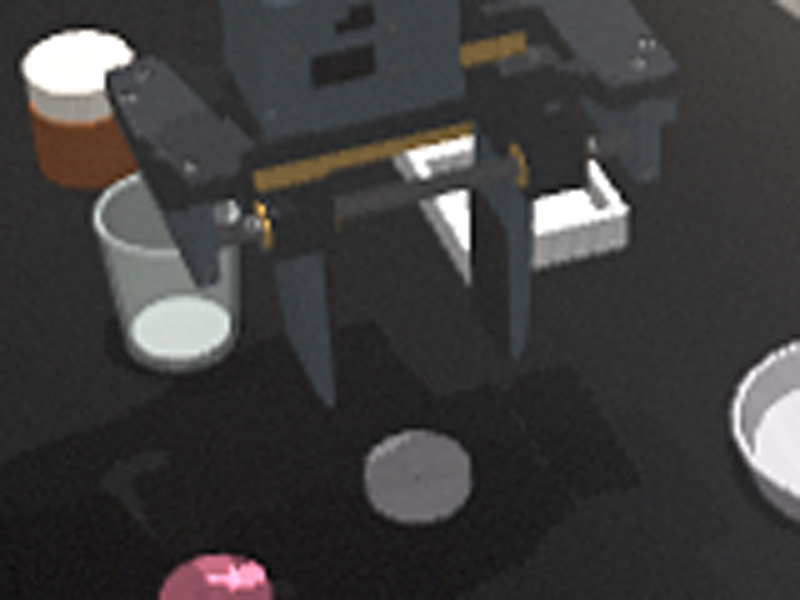

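```bash
python3 - <<'E'
from h import *
from scipy.spatial.transform import Rotation as R
s=cam("side"); r=robot.sense(); p=r["tool_pos"]; M=R.from_quat(r["tcp_rot"]).as_matrix(); print(M.round(3))
for j in(-1,1):
  for l in(-16,0,16):
    for e in (0,13.5):
      q=p+M[:,1]*j*(.03+e*1e-3)+M[:,2]*l*1e-3; print(j,l,e,((w2px(s,q)-[203,148])*5).round())
q=np.array([.460,.080,.012]);print(((w2px(s,q)-[203,148])*5).round())
E
```

```text
[[ 0.002  0.977 -0.214]
 [ 0.    -0.214 -0.977]
 [-1.     0.002 -0.001]]
-1 -16 0 [312. 346.]
-1 -16 13.5 [276. 355.]
-1 0 0 [325. 372.]
-1 0 13.5 [289. 382.]
-1 16 0 [339. 399.]
-1 16 13.5 [303. 409.]
1 -16 0 [468. 307.]
1 -16 13.5 [502. 298.]
1 0 0 [483. 332.]
1 0 13.5 [518. 324.]
1 16 0 [499. 358.]
1 16 13.5 [534. 349.]
[410. 466.]
```

The fingertips in the side view match the measured TCP to about 1 mm, so I'll use the side-camera estimates. Next: grasp the narrow ring.

```bash
python3 -m crank '{"fingers":[0.66,0.66,0.66,0.66,0.66,0.3,0.3,0.3,0.3,0.3,0.3],"translation":[[1,-1.5,-20],[1,-1.5,-40],[1,-1.5,-55],[1,-1.5,-60],[1,-1.5,-60],[1,-1.5,-60],[1,-1.5,-60],[1,-1.5,-60],[1,-1.5,-60],[1,-1.5,-60],[1,-1.5,-60]],"spin":[0,0,0,0,0,0,0,0,0,0,0]}' 30
python3 -m crank '{"fingers":[0.3,0.3,0.3,0.3,0.3],"translation":[[0,0,10],[0,0,40],[0,0,80],[0,0,115],[0,0,115]],"spin":[0,0,0,0,0]}' 30
python3 - <<'E'
from h import *
s=cam("side");u,v=w2px(s,robot.sense()["tool_pos"]).astype(int)
cv2.imwrite("pics/d.png",crop(s,u-80,v-60,u+80,v+60,5))
E
```

```text
clock: 4.08
tool_pos: [0.4617, 0.0792, 0.0043]
tcp_rot: [0.551, 0.443, -0.551, 0.444]
contact_force: [-0.8, -0.0, 8.0]
width: 0.0386
clock: 4.7
tool_pos: [0.4627, 0.0793, 0.1215]
tcp_rot: [0.552, 0.442, -0.55, 0.444]
contact_force: [0.7, -0.9, -1.9]
width: 0.0389
```

View pics/d.png

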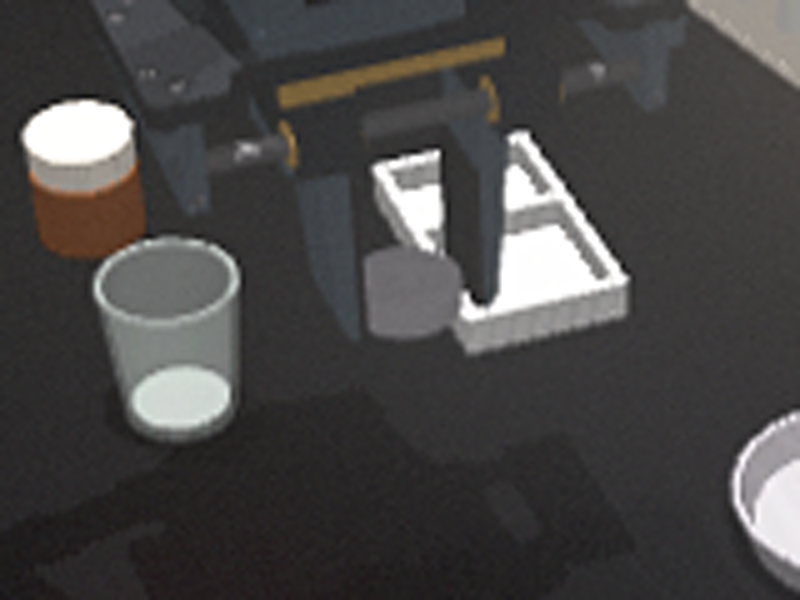

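Ring held at (413,292) in the crop and level. Carrying it to the tube.

```bash
python3 -m crank '{"fingers":[0.3,0.3,0.3,0.3,0.3,0.3,0.3,0.3,0.3,0.3,0.3,0.3,0.3],"translation":[[10,-21,0],[30,-63,0],[50,-105,0],[70,-147,0],[90,-189,0],[110,-231,0],[130,-273,0],[145,-305,0],[153,-322,0],[153,-322,-20],[153,-322,-45],[153,-322,-60],[153,-322,-60]],"spin":[0,0,0,0,0,0,0,0,0,0,0,0,0]}' 30
python3 - <<'E'
from h import *
s=cam("side");t=cam("top");p=robot.sense()["tool_pos"];print(p)
for n,k in(("s",s),("t",t)):
  u,v=w2px(k,p).astype(int);print(u,v)
  cv2.imwrite(f"pics/e{n}.png",crop(k,u-80,v-60,u+80,v+60,5))
E
```

```text
clock: 6.38
tool_pos: [0.6135, -0.242, 0.0577]
tcp_rot: [-0.55, -0.444, 0.551, -0.443]
contact_force: [0.2, -0.2, -0.8]
width: 0.0381
[ 0.61462827 -0.24267116  0.0593787 ]
475 293
456 163
```

View pics/es.png

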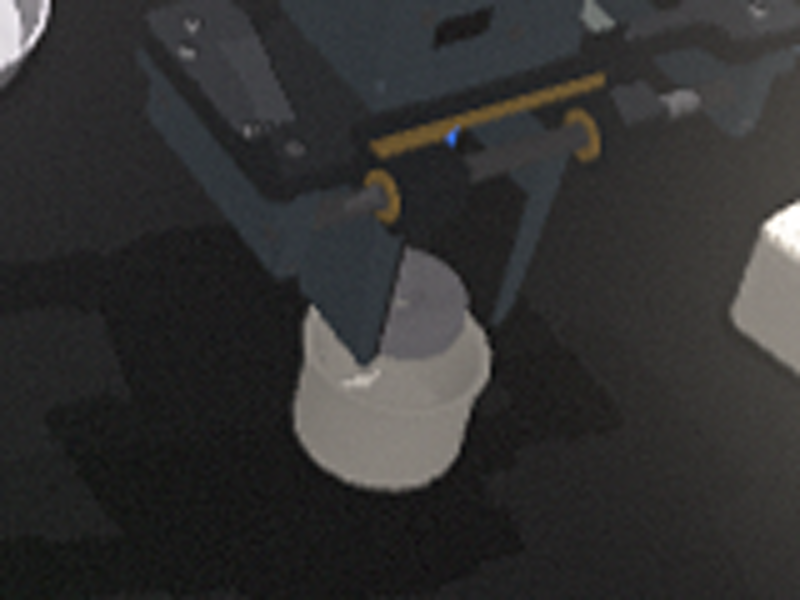

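View pics/et.png

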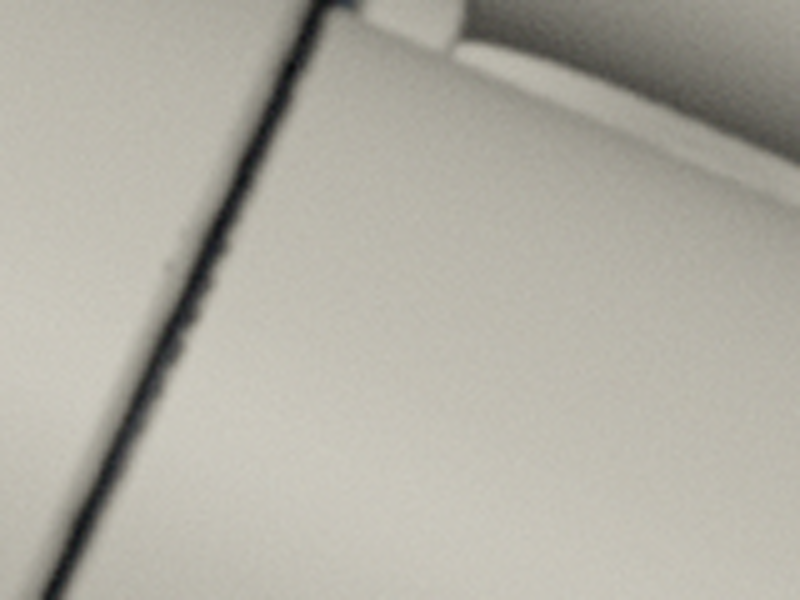

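The ring (centre about (408,305) in the crop, at z≈60) is over the tube mouth (about (395,343)). Once the lean of the view is allowed for, they line up within about 2 mm. I'll lower it and release.

```bash
python3 -m crank '{"fingers":[0.3,0.3,0.3,0.3,0.3],"translation":[[1,0,-5],[1,0,-12],[1,0,-16],[1,0,-17],[1,0,-17]],"spin":[0,0,0,0,0]}' 30
python3 -m crank '{"fingers":[0.6,0.6,0.6,0.6,0.6,0.6,0.6,0.6,0.6],"translation":[[0,0,0],[0,0,0],[0,0,0],[0,0,0],[0,0,30],[0,0,80],[0,60,80],[0,120,80],[0,150,80]],"spin":[0,0,0,0,0,0,0,0,0]}'
python3 - <<'E'
from h import *
s=cam("side");print(robot.sense()["tool_pos"])
cv2.imwrite(f"pics/f.png",crop(s,394,243,554,363,5))
E
```

```text
clock: 7.1
tool_pos: [0.6154, -0.2428, 0.0419]
tcp_rot: [-0.551, -0.443, 0.551, -0.443]
contact_force: [0.1, 0.6, -0.0]
width: 0.0382
clock: 8.22
tool_pos: [0.615, -0.09, 0.1222]
tcp_rot: [0.551, 0.444, -0.55, 0.444]
contact_force: [-0.3, -0.2, -0.3]
width: 0.0549
[ 0.61486697 -0.08750393  0.12207248]
```

View pics/f.png

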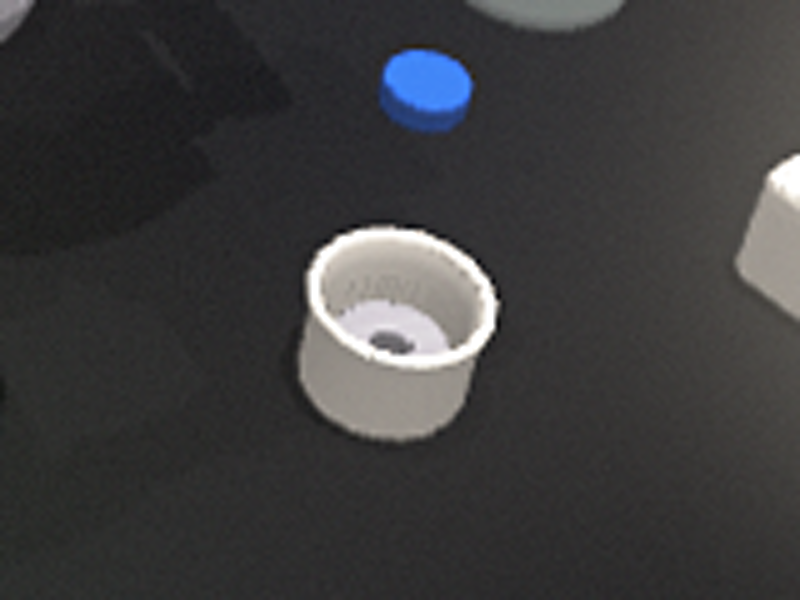

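The narrow ring lies flat, its hole visible at (390,343). Next is the wide ring.

```bash
python3 -m crank '{"fingers":[0.66,0.66,0.66,0.66,0.66,0.66,0.66,0.66,0.66,0.66,0.66,0.66],"translation":[[-40,8,0],[-85,16,0],[-130,24,0],[-165,30,0],[-179,33,0],[-179,33,-20],[-179,33,-50],[-179,33,-80],[-179,33,-105],[-179,33,-116],[-179,33,-117],[-179,33,-117]],"spin":[0,0,0,0,0,0,0,0,0,0,0,0]}'
python3 -m crank '{"fingers":[0.3,0.3,0.3,0.3,0.3,0.3,0.3,0.3,0.3,0.3],"translation":[[0,0,0],[0,0,0],[0,0,0],[0,0,0],[0,0,0],[0,0,10],[0,0,40],[0,0,80],[0,0,115],[0,0,115]],"spin":[0,0,0,0,0,0,0,0,0,0]}' 25
python3 - <<'E'
from h import *
s=cam("side");p=robot.sense()["tool_pos"];u,v=w2px(s,p).astype(int);print(p)
cv2.imwrite("pics/g.png",crop(s,u-80,v-60,u+80,v+60,5))
E
```

```text
clock: 9.78
tool_pos: [0.4369, -0.0599, 0.0055]
tcp_rot: [0.551, 0.443, -0.551, 0.444]
contact_force: [-0.3, -0.0, 1.4]
width: 0.0601
clock: 11.02
tool_pos: [0.4377, -0.0601, 0.1225]
tcp_rot: [0.552, 0.442, -0.55, 0.445]
contact_force: [1.4, -0.7, -0.6]
width: 0.0386
[ 0.43692855 -0.05990503  0.12110382]
```

View pics/g.png

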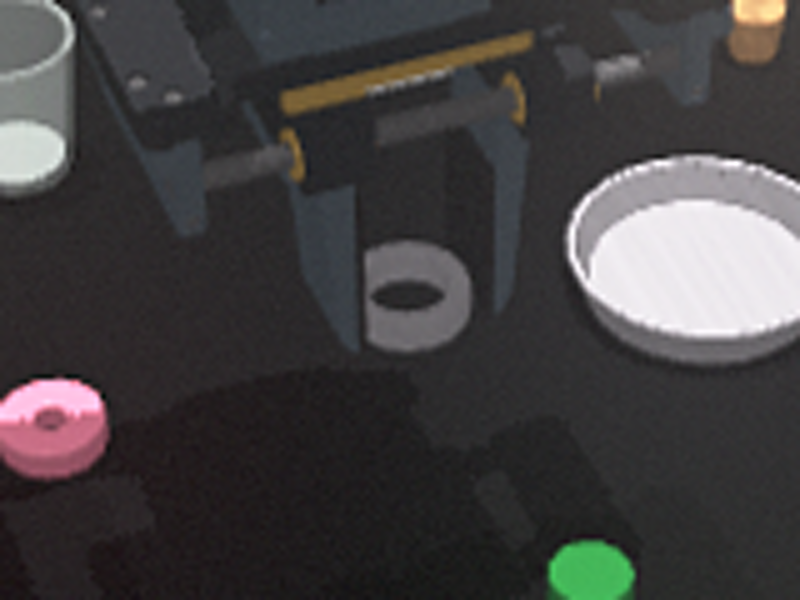

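Wide ring held, centred near (415,298). On to the tube.

```bash
python3 -m crank '{"fingers":[0.3,0.3,0.3,0.3,0.3,0.3,0.3,0.3,0.3,0.3,0.3,0.3,0.3,0.3],"translation":[[20,-20,0],[50,-51,0],[85,-87,0],[120,-123,0],[150,-153,0],[172,-176,0],[179,-183,0],[179,-183,0],[179,-183,-20],[179,-183,-45],[179,-183,-65],[179,-183,-75],[179,-183,-78],[179,-183,-78]],"spin":[0,0,0,0,0,0,0,0,0,0,0,0,0,0]}' 30
python3 -m crank '{"fingers":[0.6,0.6,0.6,0.6,0.6,0.6,0.6,0.6,0.6],"translation":[[0,0,0],[0,0,0],[0,0,0],[0,0,0],[0,0,30],[0,0,80],[0,60,80],[0,120,80],[0,150,80]],"spin":[0,0,0,0,0,0,0,0,0]}'
python3 - <<'E'
from h import *
s=cam("side");print(robot.sense()["tool_pos"])
cv2.imwrite(f"pics/f2.png",crop(s,394,243,554,363,5))
E
```

```text
clock: 12.82
tool_pos: [0.6155, -0.2427, 0.0424]
tcp_rot: [0.551, 0.443, -0.551, 0.444]
contact_force: [-1.0, 0.3, 0.2]
width: 0.0392
clock: 13.95
tool_pos: [0.615, -0.09, 0.1221]
tcp_rot: [0.551, 0.444, -0.55, 0.444]
contact_force: [-0.2, -0.1, 0.2]
width: 0.0544
[ 0.61488531 -0.08752756  0.12206189]
```

View pics/f2.png

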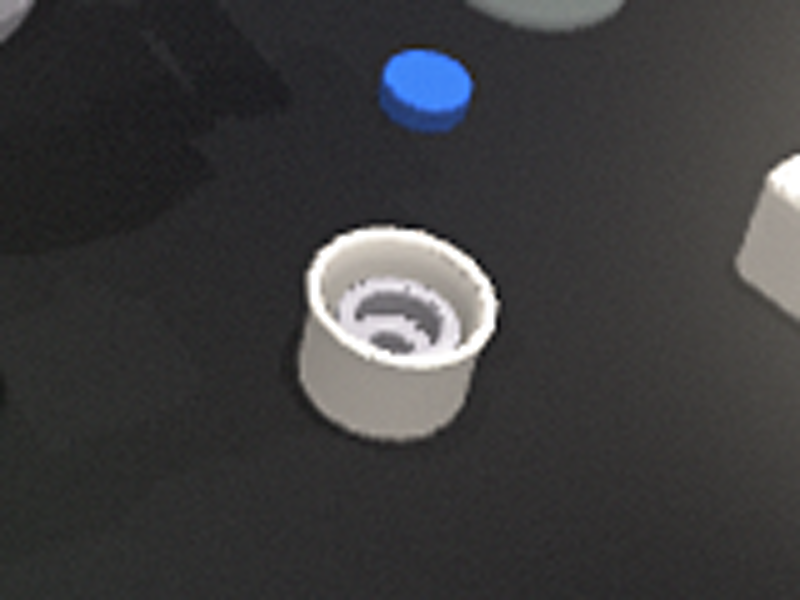

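Both rings form one flat column: the wide ring is on top, with the narrow hole visible through it at (393,343). Now the nut.

```bash
python3 -m crank '{"fingers":[0.66,0.66,0.66,0.66,0.66,0.66,0.66,0.66,0.66,0.66,0.66,0.66,0.66,0.66],"translation":[[-30,-39,0],[-65,-84,0],[-100,-129,0],[-135,-174,0],[-165,-213,0],[-180,-232.5,0],[-180,-232.5,0],[-180,-232.5,-20],[-180,-232.5,-50],[-180,-232.5,-80],[-180,-232.5,-105],[-180,-232.5,-115],[-180,-232.5,-116],[-180,-232.5,-116]],"spin":[5,10,15,20,25,30,30,30,30,30,30,30,30,30]}'
python3 -m crank '{"fingers":[0.2,0.2,0.2,0.2,0.2,0.2,0.2,0.2,0.2,0.2,0.2],"translation":[[0,0,0],[0,0,0],[0,0,0],[0,0,0],[0,0,0],[0,0,0],[0,0,10],[0,0,40],[0,0,80],[0,0,114],[0,0,114]],"spin":[0,0,0,0,0,0,0,0,0,0,0]}' 25
python3 - <<'E'
from h import *
s=cam("side");p=robot.sense()["tool_pos"];u,v=w2px(s,p).astype(int);print(p)
cv2.imwrite("pics/i.png",crop(s,u-80,v-60,u+80,v+60,5))
E
```

```text
clock: 15.75
tool_pos: [0.4359, -0.3255, 0.0067]
tcp_rot: [0.417, 0.57, -0.417, 0.571]
contact_force: [-0.5, -0.8, -0.0]
width: 0.0605
clock: 17.12
tool_pos: [0.4364, -0.3262, 0.1227]
tcp_rot: [0.417, 0.569, -0.418, 0.572]
contact_force: [-0.2, -1.1, -1.3]
width: 0.0321
[ 0.43578754 -0.3256365   0.12116497]
```

View pics/i.png

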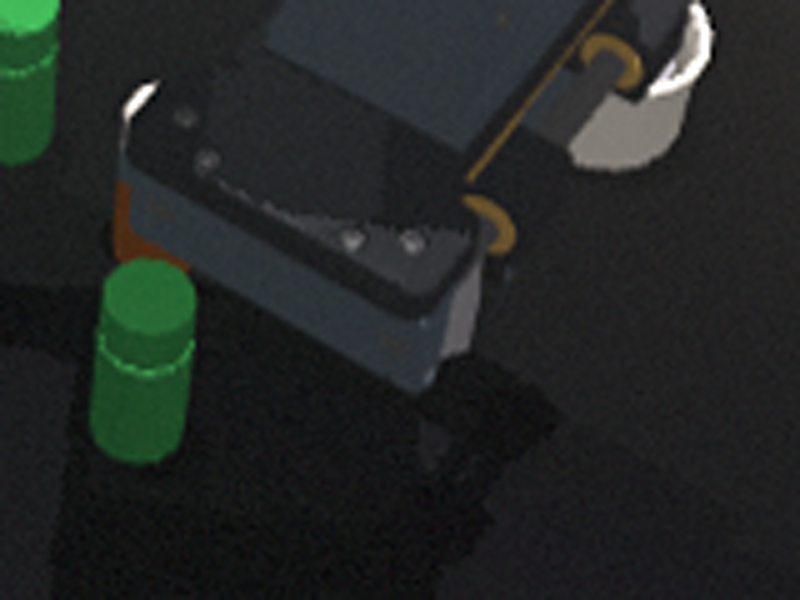

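Nut gripped on its flats (32.1 mm). Carrying it to the dish.

```bash
python3 -m crank '{"fingers":[0.2,0.2,0.2,0.2,0.2,0.2,0.2,0.2,0.2,0.2,0.2,0.2,0.2,0.2,0.2,0.2,0.2],"translation":[[12,22,0],[34,63,0],[56,103,0],[78,144,0],[100,184,0],[122,225,0],[144,265,0],[162,298,0],[175,322,0],[175,322,0],[175,322,-20],[175,322,-50],[175,322,-75],[175,322,-95],[175,322,-105],[175,322,-108],[175,322,-108]],"spin":[0,0,0,0,0,0,0,0,0,0,0,0,0,0,0,0,0]}' 25
python3 -m crank '{"fingers":[0.5,0.5,0.5,0.5,0.5,0.5,0.5,0.5,0.5],"translation":[[0,0,0],[0,0,0],[0,0,0],[0,0,30],[0,0,70],[0,0,110],[-30,-50,110],[-60,-100,110],[-60,-100,110]],"spin":[0,0,0,0,0,0,-10,-20,-30]}'
python3 - <<'E'
from h import *
s=cam("side");print(robot.sense()["tool_pos"])
cv2.imwrite(f"pics/j.png",crop(s,300,190,460,310,5))
E
```

```text
clock: 19.3
tool_pos: [0.6105, -0.0035, 0.0122]
tcp_rot: [0.417, 0.571, -0.417, 0.571]
contact_force: [-0.3, -0.3, 0.4]
width: 0.032
clock: 20.42
tool_pos: [0.5485, -0.106, 0.1223]
tcp_rot: [-0.553, -0.441, 0.553, -0.441]
contact_force: [0.8, -0.6, 0.7]
width: 0.0454
[ 0.54953267 -0.1048347   0.12226285]
```

View pics/j.png

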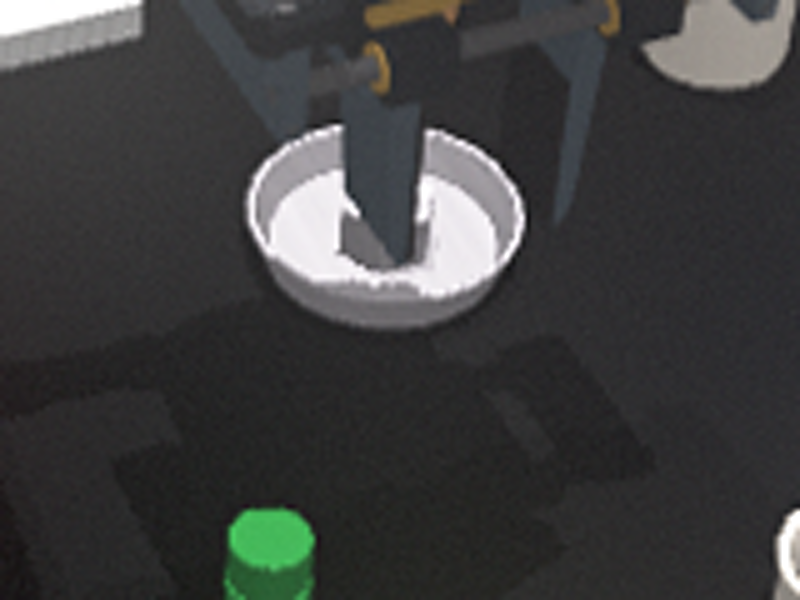

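The nut is in the dish, seen behind the finger at (385,235). I'll recheck it later. Now the vial.

```bash
python3 -m crank '{"fingers":[0.5,0.5,0.5,0.5,0.5,0.5,0.5,0.5,0.5,0.5,0.5],"translation":[[-25,-29,0],[-55,-64,0],[-80,-93,0],[-88.5,-103,0],[-88.5,-103,0],[-88.5,-103,-15],[-88.5,-103,-40],[-88.5,-103,-65],[-88.5,-103,-87],[-88.5,-103,-97],[-88.5,-103,-97]],"spin":[0,0,0,0,0,0,0,0,0,0,0]}'
python3 - <<'E'
from h import *
s=cam("side");p=robot.sense()["tool_pos"];u,v=w2px(s,p).astype(int);print(p)
cv2.imwrite("pics/k.png",crop(s,u-80,v-60,u+80,v+60,5))
E
```

```text
clock: 21.85
tool_pos: [0.4622, -0.2056, 0.0246]
tcp_rot: [-0.551, -0.444, 0.551, -0.443]
contact_force: [0.9, 0.1, 0.4]
width: 0.0453
[ 0.46236576 -0.20595183  0.02516944]
```

View pics/k.png

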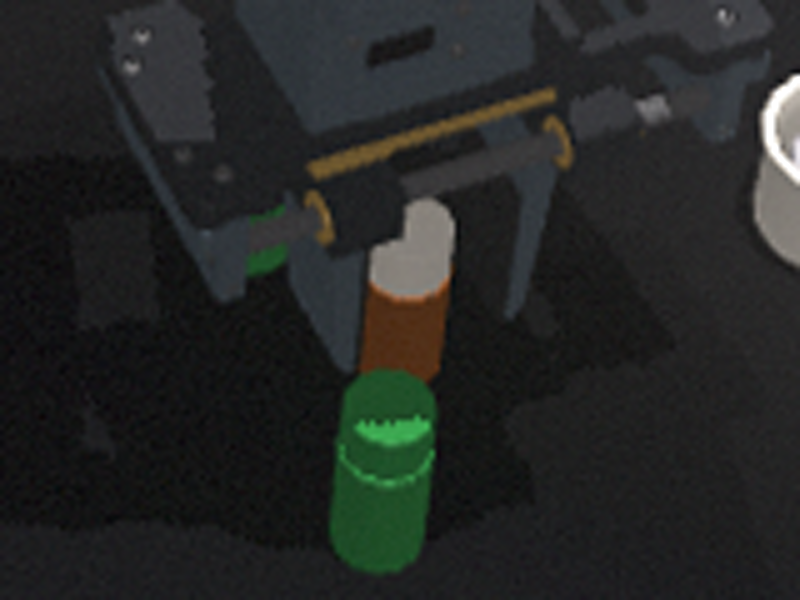

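The vial stands between the fingers at (410,290). Closing and lifting.

```bash
python3 -m crank '{"fingers":[0.15,0.15,0.15,0.15,0.15,0.15,0.15,0.15,0.15,0.15,0.15],"translation":[[0,0,0],[0,0,0],[0,0,0],[0,0,0],[0,0,0],[0,0,10],[0,0,35],[0,0,70],[0,0,105],[0,0,115],[0,0,115]],"spin":[0,0,0,0,0,0,0,0,0,0,0]}' 15
python3 -m crank '{"fingers":[0.15,0.15,0.15,0.15,0.15,0.15,0.15,0.15,0.15,0.15,0.15,0.15,0.15,0.15,0.15,0.15],"translation":[[6,20,0],[18,60,0],[31,105,0],[44,150,0],[57,195,0],[70,240,0],[83,285,0],[96,330,0],[109,375,0],[121,415,0],[131,445,0],[137,461,0],[137,461,0],[137,461,-30],[137,461,-60],[137,461,-60]],"spin":[0,0,0,0,0,0,0,0,0,0,0,0,0,0,0,0]}' 15
python3 - <<'E'
from h import *
s=cam("side");p=robot.sense()["tool_pos"];u,v=w2px(s,p).astype(int);print(p,u,v)
cv2.imwrite("pics/l.png",crop(s,u-80,v-60,u+80,v+60,5))
E
```

```text
clock: 23.28
tool_pos: [0.4619, -0.2063, 0.1402]
tcp_rot: [0.551, 0.443, -0.551, 0.444]
contact_force: [-0.1, 0.1, 0.0]
width: 0.0272
clock: 25.28
tool_pos: [0.5971, 0.2529, 0.0779]
tcp_rot: [-0.549, -0.444, 0.553, -0.443]
contact_force: [-0.6, -0.1, -0.1]
width: 0.0272
[0.5982072  0.25348852 0.0794903 ] 296 145
```

View pics/l.png

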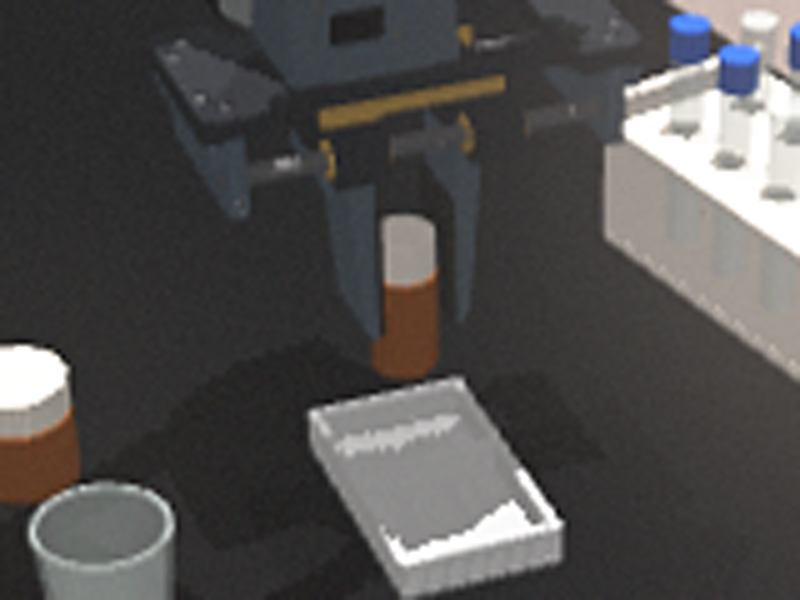

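The vial is held upright over the narrow bay. Lowering it.

```bash
python3 -m crank '{"fingers":[0.15,0.15,0.15,0.15,0.15,0.15,0.15],"translation":[[0,1,-15],[0,1,-32],[0,1,-44],[0,1,-48],[0,1,-50],[0,1,-50],[0,1,-50]],"spin":[0,0,0,0,0,0,0]}' 15
python3 - <<'E'
from h import *
s=cam("side");p=robot.sense()["tool_pos"];print(p)
cv2.imwrite("pics/n.png",crop(s,216,95,376,215,5))
E
```

```text
clock: 26.2
tool_pos: [0.5991, 0.2558, 0.0303]
tcp_rot: [0.551, 0.443, -0.551, 0.443]
contact_force: [0.1, -1.0, -0.1]
width: 0.0273
[0.59908813 0.25582071 0.03027903]
```

View pics/n.png

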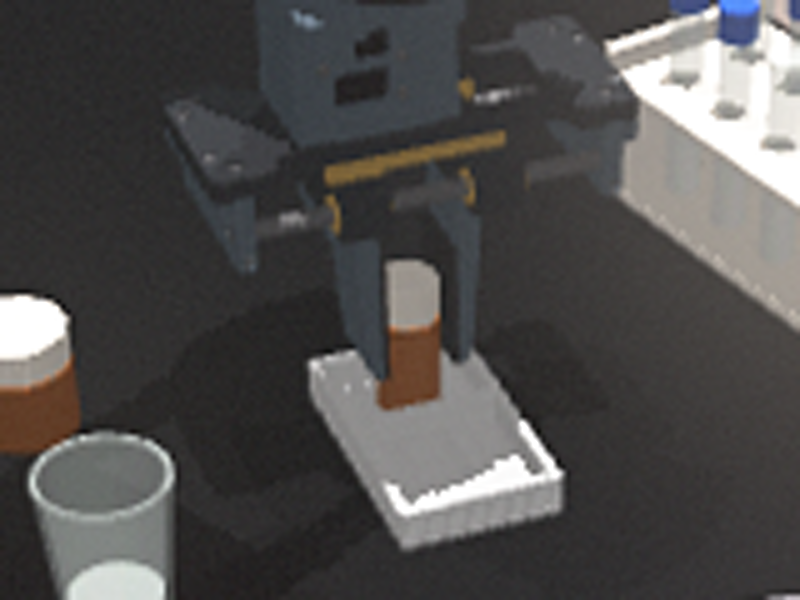

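```bash
python3 -m crank '{"fingers":[0.45,0.45,0.45,0.45,0.45,0.45,0.8,0.8,0.8,0.8,0.8],"translation":[[0,0,0],[0,0,0],[0,0,0],[0,0,15],[0,0,50],[0,0,95],[-35,21,95],[-80,48,95],[-120,72,95],[-139.5,84,95],[-139.5,84,95]],"spin":[0,0,0,0,0,0,0,0,0,0,0]}'
python3 - <<'E'
from h import *
s=cam("side");t=cam("top");p=robot.sense()["tool_pos"];print(p)
cv2.imwrite("pics/o.png",crop(s,196,105,356,225,5))
E
```

```text
clock: 27.62
tool_pos: [0.4589, 0.3404, 0.1257]
tcp_rot: [0.551, 0.444, -0.55, 0.444]
contact_force: [0.4, 0.2, 0.8]
width: 0.073
[0.46052312 0.33961004 0.12536871]
```

View pics/o.png

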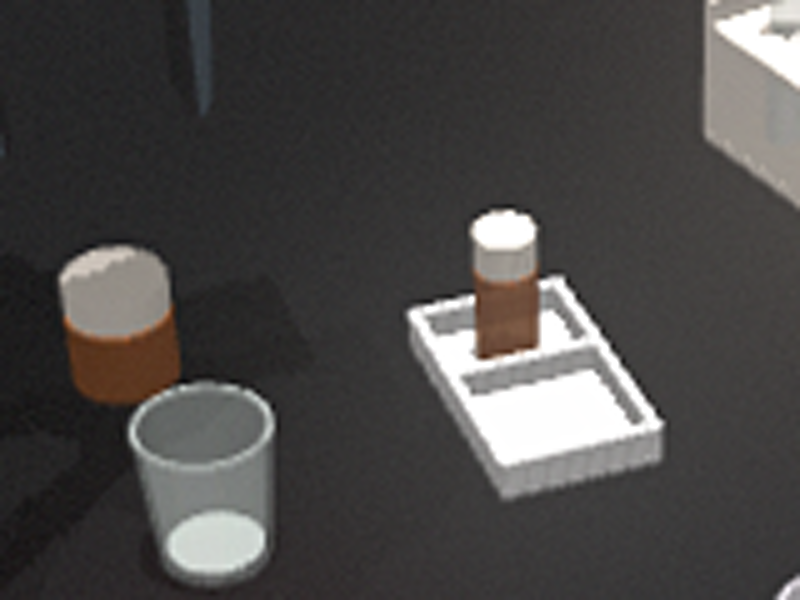

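The vial stands in the narrow bay (505,285). Now the jar.

```bash
python3 -m crank '{"fingers":[0.8,0.8,0.8,0.8,0.8,0.8,0.35,0.35,0.35,0.35,0.35,0.35],"translation":[[0,0,-15],[0,0,-40],[0,0,-65],[0,0,-90],[0,0,-100],[0,0,-100],[0,0,-100],[0,0,-100],[0,0,-100],[0,0,-100],[0,0,-100],[0,0,-100]],"spin":[0,0,0,0,0,0,0,0,0,0,0,0]}' 20
python3 -m crank '{"fingers":[0.35,0.35,0.35,0.35,0.35,0.35],"translation":[[0,0,10],[0,0,35],[0,0,75],[0,0,110],[0,0,120],[0,0,120]],"spin":[0,0,0,0,0,0]}' 20
python3 - <<'E'
from h import *
s=cam("side");p=robot.sense()["tool_pos"];u,v=w2px(s,p).astype(int);print(p)
cv2.imwrite("pics/p.png",crop(s,u-80,v-60,u+80,v+60,5))
E
```

```text
clock: 29.22
tool_pos: [0.4595, 0.3399, 0.0254]
tcp_rot: [0.551, 0.443, -0.551, 0.443]
contact_force: [-1.0, -0.7, 6.4]
width: 0.0449
clock: 29.98
tool_pos: [0.4595, 0.3398, 0.1452]
tcp_rot: [0.551, 0.443, -0.551, 0.443]
contact_force: [0.1, 0.5, -1.7]
width: 0.0454
[0.45900988 0.33948791 0.14433498]
```

View pics/p.png

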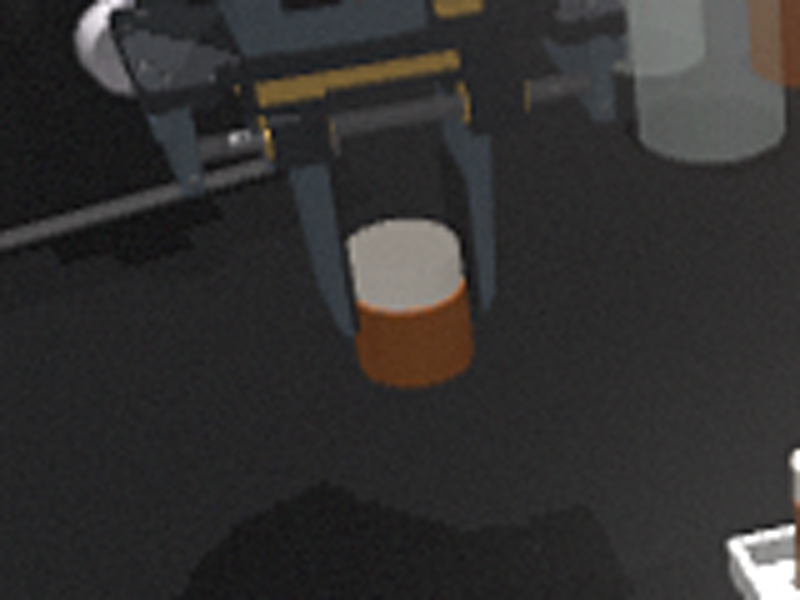

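```bash
python3 -m crank '{"fingers":[0.35,0.35,0.35,0.35,0.35,0.35,0.35,0.35,0.35,0.35,0.35,0.35,0.35],"translation":[[10,-11,0],[30,-33,0],[55,-61,0],[80,-89,0],[105,-117,0],[120,-133,0],[127,-141,0],[127,-141,0],[127,-141,-20],[127,-141,-45],[127,-141,-65],[127,-141,-75],[127,-141,-75]],"spin":[0,0,0,0,0,0,0,0,0,0,0,0,0]}' 20
python3 - <<'E'
from h import *
s=cam("side");p=robot.sense()["tool_pos"];u,v=w2px(s,p).astype(int);print(p)
cv2.imwrite("pics/q.png",crop(s,u-80,v-60,u+80,v+60,5))
E
```

```text
clock: 31.65
tool_pos: [0.5858, 0.1992, 0.0697]
tcp_rot: [-0.55, -0.444, 0.551, -0.443]
contact_force: [0.2, 0.4, -1.1]
width: 0.0449
[0.58623553 0.19919864 0.0702615 ]
```

View pics/q.png

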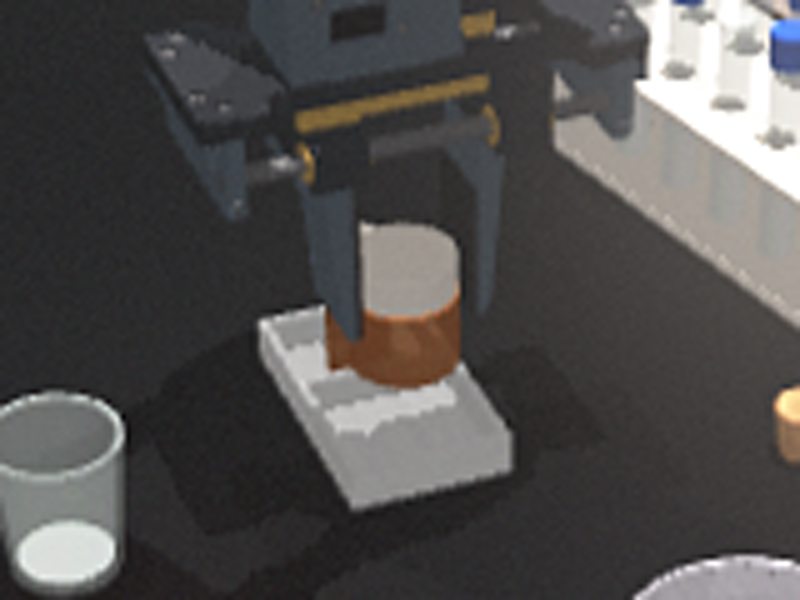

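```bash
python3 -m crank '{"fingers":[0.35,0.35,0.35,0.35,0.35,0.35],"translation":[[0,-1,-15],[0,-1,-29],[0,-1,-37],[0,-1,-40],[0,-1,-40],[0,-1,-40]],"spin":[0,0,0,0,0,0]}' 20
python3 -m crank '{"fingers":[0.65,0.65,0.65,0.65,0.65,0.65,0.65,0.65,0.65,0.65,0.65,0.65],"translation":[[0,0,0],[0,0,0],[0,0,0],[0,0,15],[0,0,50],[0,0,95],[0,0,130],[-45,45,130],[-90,90,130],[-135,135,130],[-170,180,130],[-170,180,130]],"spin":[0,0,0,0,0,0,0,0,0,0,0,0]}'
python3 - <<'E'
from h import *
s=cam("side");t=cam("top");print(robot.sense())
cv2.imwrite("pics/r.png",s["img"][:,:,::-1]);cv2.imwrite("pics/rt.png",t["img"][:,:,::-1])
cv2.imwrite("pics/rz.png",crop(s,200,140,400,290,4))
E
```

```text
clock: 32.45
tool_pos: [0.5866, 0.1978, 0.03]
tcp_rot: [0.551, 0.443, -0.551, 0.443]
contact_force: [0.6, -0.4, -0.4]
width: 0.0451
clock: 33.95
tool_pos: [0.4138, 0.3805, 0.1611]
tcp_rot: [0.55, 0.445, -0.55, 0.444]
contact_force: [1.5, -0.5, 0.0]
width: 0.0597
{'clock': 34.05, 'joint_pos': array([ 6.31381586e-01,  4.64263721e-01,  1.56823646e+00, -2.66064211e-04,
        1.10810871e+00,  8.45325476e-01]), 'dq': array([-0.03722387,  0.00693862, -0.00022932, -0.00339523, -0.00282701,
       -0.00356973]), 'tau': array([ 3.60672869e+00, -8.00950241e+01, -3.26884246e+01,  3.05901915e-01,
        2.35248503e-02,  2.26738011e-01]), 'tool_pos': array([0.41626564, 0.37811743, 0.16077225]), 'tcp_rot': array([ 0.55084308,  0.44369009, -0.55015614,  0.44389101]), 'contact_force': array([0.37655761, 0.20210362, 0.45141697]), 'wrist_torque': array([-0.12356142,  0.0270327 ,  0.0269962 ]), 'width': 0.05940848111084759}
```

View pics/r.png

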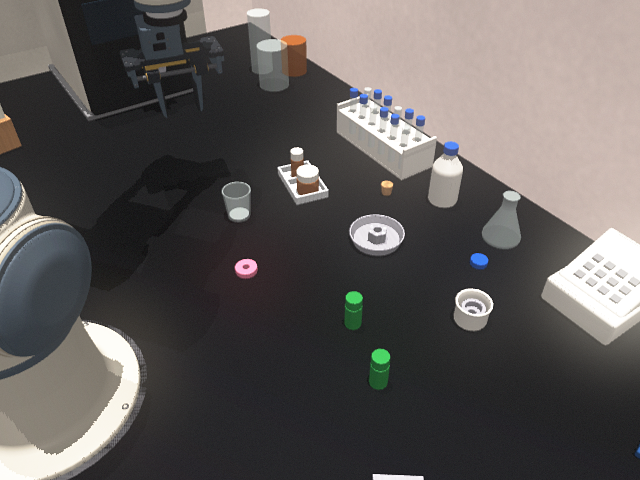

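View pics/rt.png

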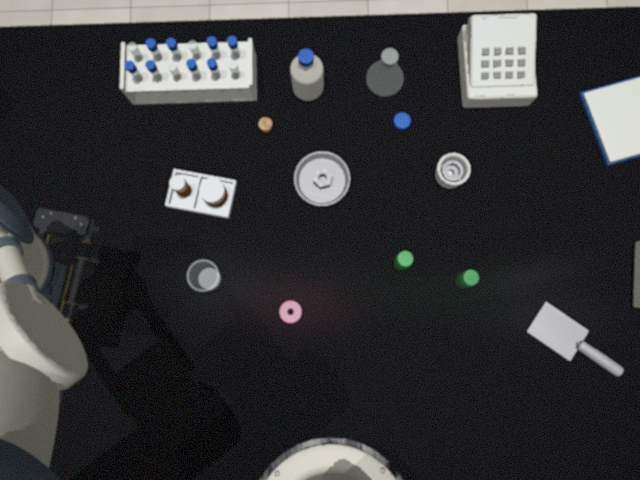

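View pics/rz.png

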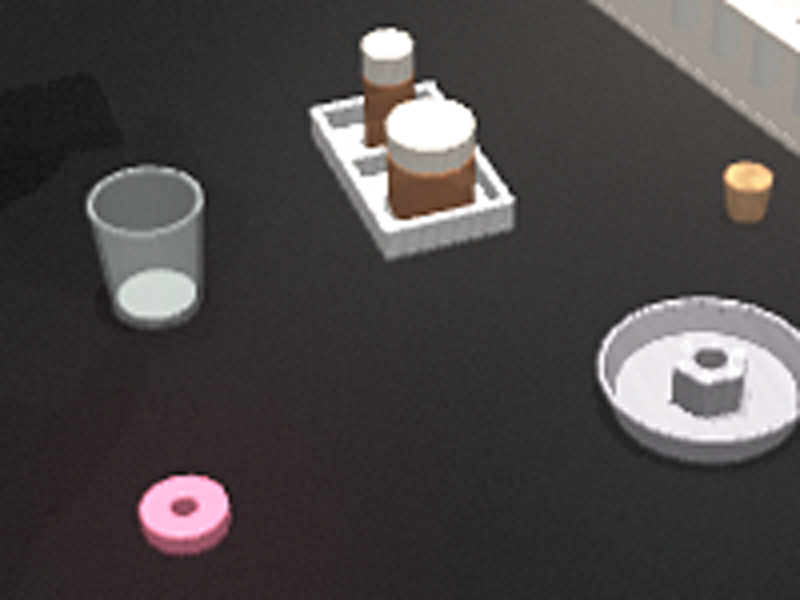

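The pictures show everything in place:
- The vial and jar stand upright in their bays, at (387,85) and (430,160) in the crop.
- The nut is flat in the dish at (708,378).
- The rings are stacked in the tube at (472,308) in the side view.
- The beaker (237,200), the pink ring and the green vials haven't moved.

I'm handing the job in.

```bash
python3 -m crank '{"fingers":[0.65,0.65,0.65],"translation":[[0,0,0],[0,0,0],[0,0,0]],"spin":[0,0,0]}'
python3 -c "
from bench import robot
print(robot.finish_job())"
```

```text
clock: 34.42
tool_pos: [0.4169, 0.3772, 0.1599]
tcp_rot: [-0.551, -0.443, 0.551, -0.443]
contact_force: [0.1, -0.1, 0.1]
width: 0.0593
the job is handed in; nothing more can be done
None
```

The job is done and handed in at 34.4 s; the hand-in gives no verdict. I placed the parts in the order you listed: narrow ring, then wide ring, into the tube; nut into the dish; vial into the narrow bay; jar into the wide bay.

**Last checks:** Pictures from both cameras show the rings as one flat column, wide on top with the narrow hole visible through it. The nut lies flat in the dish, and the vial and jar stand upright in their bays. The beaker, the pink ring and the green vials are where they were. The gripper was open, clear of everything, with no contact force.

**Disagreements:** The two cameras differed by about 5 mm in x. I used the side camera because it matched the gripper's measured position to about 1 mm. The gripper also read about 1 mm narrow on the round parts.

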